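Tip capacitors from the scoop into the blue cell

TASK

Pick up the small white scoop by its black post and tip the two black capacitors lying in it into the blue-lined cell of the grey tray, holding the scoop's lip low over that cell; neither capacitor may be touched by the fingers or land anywhere else. Then stand the empty scoop upright on the bare desk and let go.

Things in the scene. Friction and masses are not known exactly. Their poses are not given: they have to be found in the camera images.
- scoop_grip (a point): Where to grip the loose white open scoop (about 150 g with load): centre of its black post, 16 x 16 mm square, topped 20 mm above this point; scoop's underside 60 mm below. z up the post, x from post to open spout, y across; pinch across x or y. Scoop 98 x 40 mm; walls 24 mm high, all below the grip: their tops are 36 mm under this point.
- scoop_lip (a point): Mid of the scoop's spout lip (34 mm wide inside), over which parts leave; 88 mm along x and 48 mm below scoop_grip, same axes. The floor is flat near the post, then ramps up 12 degrees to the lip, so the capacitors stay in while it is carried level and roll out over the lip, falling up to about 20 mm ahead of it, when the spout is pitched down 40 to 55 degrees.
- liner_blue: Blue pad 66 x 66 x 3 mm on the floor of the target cell of the fixed grey tray (2 x 2 cells, 154 mm square); the other cells have yellow, red and green pads with small parts on them; which cell is blue changes. Origin: centre of its underside, 4 mm above the desk; x, y along the cell's walls, z up. Cell 71 x 71 mm inside, walls 4 mm thick, their tops 30 mm above the desk.
- cap_a: Black capacitor with a white stripe, a loose cylinder 14 mm in diameter and 22 mm long, 12 g, lying across the floor of the scoop next to the post; origin at its centre, y along the cylinder.
- cap_b: Second, identical black capacitor, lying beside the first on the spout's side; origin at its centre, y along the cylinder.
Things that resemble listed ones, but are neither listed nor needed, are in the scene too. There is more than one size of the part that bears scoop_grip; the job needs the larger.

How it is judged (in metres and radians):
On the way, in this order (a step that is already met when the one before it is completed fails the run):
1. the scoop is lifted clear of the desk with both capacitors in it (height (world z) of scoop_grip above 0.09 m and angle between scoop_grip's own z axis and vertical below 0.3 rad and distance between each of cap_a, cap_b and scoop_grip below 0.1 m), for 0.1 s.
2. the scoop is tipped low over the blue cell (angle between scoop_grip's own z axis and vertical above 0.4 rad and horizontal distance between scoop_grip and liner_blue below 0.12 m and height (world z) of scoop_grip below 0.25 m), for 0.1 s.
At the end, for the whole second after the job is handed in: both capacitors lie in the blue-lined cell (centres within 36 mm of the pad's centre along each of its sides and below 32 mm), and the scoop stands on the desk, upright within 10 degrees, its grip point 52 to 68 mm high (x of cap_a in the frame of liner_blue between -0.036 and 0.036 m and y of cap_a in the frame of liner_blue between -0.036 and 0.036 m and height (world z) of each of cap_a, cap_b below 0.032 m and x of cap_b in the frame of liner_blue between -0.036 and 0.036 m and y of cap_b in the frame of liner_blue between -0.036 and 0.036 m and angle between scoop_grip's own z axis and vertical below 0.17 rad and height (world z) of scoop_grip between 0.052 and 0.068 m); the robot touches nothing.
It fails at once if the fingers touch a capacitor (contact force between the fingers and cap_a above 0.3 N or contact force between the fingers and cap_b above 0.3 N).
It fails at once if a capacitor lands outside the blue cell ((height (world z) of cap_a below 0.03 m and distance between cap_a and scoop_grip above 0.12 m and (x of cap_a in the frame of liner_blue above 0.036 m or x of cap_a in the frame of liner_blue below -0.036 m or y of cap_a in the frame of liner_blue above 0.036 m or y of cap_a in the frame of liner_blue below -0.036 m)) or (height (world z) of cap_b below 0.03 m and distance between cap_b and scoop_grip above 0.12 m and (x of cap_b in the frame of liner_blue above 0.036 m or x of cap_b in the frame of liner_blue below -0.036 m or y of cap_b in the frame of liner_blue above 0.036 m or y of cap_b in the frame of liner_blue below -0.036 m))).
It also fails if it takes over 48 s, if anything falls off the work surface, if the arm or the gripper's body presses on something with over 40 N, if the wrist force passes 120 N, or if a joint passes its speed limit or range.

ROBOT

A 6-joint arm with a two-finger parallel gripper is mounted at the origin on a cart in front of the work surface, level with it; the furniture and walls round the work are solid. World frame = base frame: x ahead of the robot, y to its left, z up, the work surface at z = 0. Lengths are in mm, angles in rad, forces in N, time in s.
With the tool pointing down it reaches from about 150 to 775 mm from the base axis. Payload 6.1 kg.
Tool frame: the origin (TCP) lies on the centre line of the jaws, within the pads' length; the fingertips stand 8 mm ahead of it and the grasp point (between the pads) lies 11 mm behind it; z points along the fingers, y is the line along which they close (so a half turn about z gives the same grasp; the last joint's range is limited). The gripper opens to 85 mm and grips with 20 to 120 N. Pads are 22 mm wide; open, the fingers measure 114 mm over their backs; the gripper's body (76 mm by 85 mm) begins 54 mm behind the grasp point. The pads swing forward as they close: fully open they stand 13 mm farther back than shut.
Start: joints at [-1.113, 0.126, -0.04, 1.405, 0, 1.571], TCP at [232.028, -470.926, 239.295] pointing down, gripper open.
Joint ranges: [-2.72, 2.72], [-0.95, 1.95], [-1.27, 1.35], [-1.78, 2.02], [-1.46, 1.47], [-3.14, 3.14]. Speed limits (rad/s): [2.39, 2.39, 3.01, 3.14, 3.14, 3.14].

INTERFACE

Orientations are given as a unit quaternion [w, x, y, z].
In Python, from station import observe, optics, r gives the robot as it stands. The module is installed in compiled form; this text tells all that it offers.
- The arm moves only by the tool jog_arm, never from a script. Its argument "rows" is one flat list of numbers, 7 for each row, row after row: the shift along the tool's x, y, z in mm, then the turn, a rotation vector about the tool's x, y, z in rad, then the opening, from 0 (shut) to 1 (fully open). In form: [x, y, z, wx, wy, wz, hand, x, y, z, wx, wy, wz, hand, ...]. A call has 1 to 5 rows; each row shifts and turns the commanded pose from where the row before left it, along the tool's axes as they then stand; what a row does not reach is not made up. A row lasts 1/12 s, in which the tool goes at most 41.7 mm and 7.16 degrees, less where a joint would pass 70% of its speed; a pose out of reach is approached as far as the arm can. A call is refused whole if a number of a shift passes 41.7 or a number of a turn 0.125, either way. A call with a gripper value outside its range is refused whole. The fingers move at their own pace and stop on an object; "grip_force" is the grip in N (left out, the last holds). Time passes only in rows, so rows that do not move let the fingers close. It gives the time, the measured TCP pose, the force, the opening and the grip force at its end, in the units of the state.
- observe(): the state, without advancing time (a new reading comes with each control period).
- optics.get_image(name): name is "side" or "top"; returns (picture, depth): 400x640x3 uint8, blue, green, red; 400x640 float32, mm along the optical axis (not along the pixel's ray), 0 where there is no reading.
- optics.calibration(name): a dict with "K" (3x3 intrinsics, pixels), "k1" (the pictures are not rectified: a ray, as slopes to the right and down, at radius r is drawn at 1 + k1 r^2 times it, then the intrinsics apply), "eye" and "orientation" of the camera in the world. Camera axes: x right, y up, looking along -z (the intrinsics and any distortion apply to the point x, -y, -z); pixel columns grow to the right and rows downward; lengths in mm; the calibration is good to about 2 mm. A picture is of the moment at which its call begins. calibration takes no time and is no camera call.
- r.job_done(): hands the job in; it is judged then, once.
The state is a dict: "time": time; "joints": joint angles; "qvel": joint speeds; "joint_efforts": joint torques, N m; "position": TCP position; "orientation": TCP orientation; "ft_force": force on the tool from outside, world axes, zero at the start; "ft_torque": the same for the moment, N m; "gripper_width": finger opening in mm; "gripper_force": force on a finger pad.
Only numpy, scipy, OpenCV 4.12 (cv2) and the standard library are available. Lean on these libraries where they do the work, as an engineer would, in place of code of your own. Each camera call takes 0.05 s, during which the arm holds its last target. There are 200 camera calls.

## Working session

There is one attempt and no reset: what is moved stays moved. The work goes in short steps, Python scripts to look and compute and a tool call to move; the robot and the scene stay as the last step left them, time stands still between calls to the robot, and variables do not carry over. Pictures are saved under pics/ and viewed, at most 13 in all, crops included, and the job is handed in when it is done.

Besides the shell and the picture viewer there is one more tool, called after ">>>" by a JSON object that holds its "name" and its "arguments". jog_arm: Moves the arm, as the interface text tells. Its arguments: {"type":"object","properties":{"rows":{"type":"array"},"grip_force":{"type":"number"}},"required":["rows"]}

```bash
mkdir -p pics; cat > h.py <<'E'
import numpy as np, cv2
from scipy.spatial.transform import Rotation as R
from station import observe, optics, r
def q2R(q): return R.from_quat([q[1],q[2],q[3],q[0]])
def pix2w(name,pts,depth=None,z=None):
    """pixels -> world using depth image (median 3x3) or plane z"""
    c=optics.calibration(name);K=np.array(c["K"]);k1=c["k1"];out=[]
    M=np.array(c["orientation"]);M=M if M.shape==(3,3) else q2R(M).as_matrix()
    e=np.array(c["eye"])
    for (u,v) in pts:
        d=np.array([(u-K[0,2])/K[0,0],(v-K[1,2])/K[1,1]]);s=d.copy()
        for _ in range(20): s=d/(1+k1*(s@s))
        ray=M@np.array([s[0],-s[1],-1.])
        if z is not None: t=(z-e[2])/ray[2]
        else:
            w=depth[int(v)-1:int(v)+2,int(u)-1:int(u)+2];t=np.median(w[w>0])
        out.append(e+t*ray)
    return np.round(np.array(out),1)
E
python3 - <<'E'
from h import *
for n in("top","side"):
    im,d=optics.get_image(n);cv2.imwrite(f"pics/{n}1.png",im);np.save(f"{n}1.npy",d);print(optics.calibration(n))
print(observe())
E
```

```text
{'K': array([[435.70086963,   0.        , 318.18072892],
       [  0.        , 435.70086963, 199.03384414],
       [  0.        ,   0.        ,   1.        ]]), 'k1': -0.06920502113946209, 'eye': array([ 328.60071638,   72.52697661, 1009.82561791]), 'orientation': array([-0.70194529, -0.03403171,  0.05210096,  0.70950698])}
{'K': array([[421.11154268,   0.        , 318.04015118],
       [  0.        , 421.11154268, 206.49878619],
       [  0.        ,   0.        ,   1.        ]]), 'k1': -0.11047723264535074, 'eye': array([168.41209747, 827.8329428 , 804.88334859]), 'orientation': array([-0.1623744 , -0.06113185,  0.40446718,  0.89794418])}
{'time': 0.1, 'joints': array([-1.11300726e+00,  1.26344752e-01, -4.05109668e-02,  1.40539122e+00,
       -5.07152443e-06,  1.57081253e+00]), 'qvel': array([ 5.98770171e-05, -5.29815931e-04,  1.49518089e-03,  7.74067849e-04,
       -8.35806659e-04, -1.01001112e-03]), 'joint_efforts': array([-7.49256633e-04, -4.36903739e+01,  3.53605378e+01,  1.36582737e-02,
       -2.98455370e-05, -1.31563147e-05]), 'position': array([ 231.87475008, -470.62565218,  238.59136298]), 'orientation': array([-7.05812967e-04,  9.73919403e-01,  2.26893080e-01, -1.67048308e-04]), 'ft_force': array([-1.25210478,  0.36813477,  0.22233527]), 'ft_torque': array([ 0.00094438, -0.01850602,  0.01441581]), 'gripper_force': 0.0, 'gripper_width': 85.76143077446302}
```

View pics/top1.png

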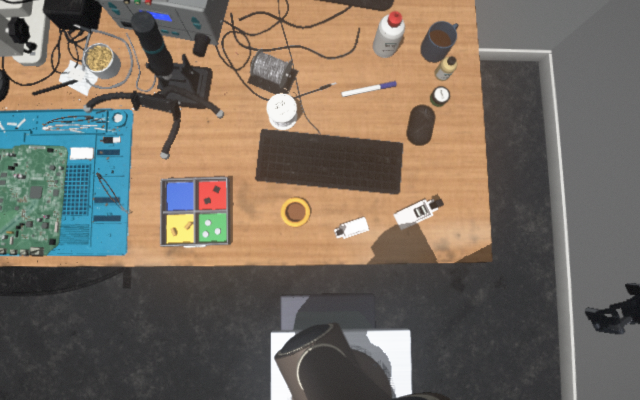

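View pics/side1.png

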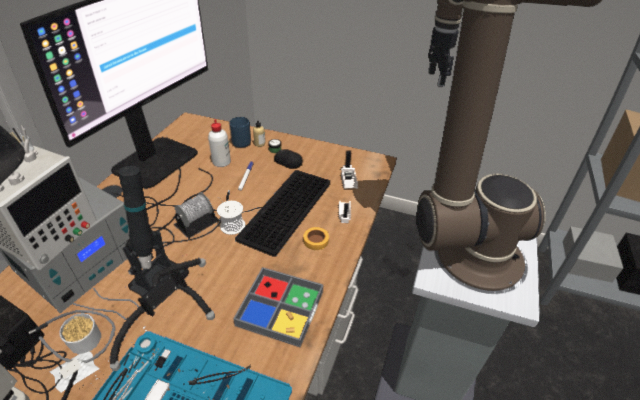

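The top view shows the blue cell at (181,195), the large scoop near (418,211) and a smaller lookalike at (351,228). I'll enlarge both scoops and the tray.

```bash
python3 - <<'E'
from h import *
im=cv2.imread("pics/top1.png");d=np.load("top1.npy")
a=cv2.resize(im[185:250,325:455],None,fx=6,fy=6,interpolation=cv2.INTER_CUBIC)
cv2.imwrite("pics/c1.png",a)
s=cv2.imread("pics/side1.png")
a=cv2.resize(s[145:195,320:380],None,fx=8,fy=8,interpolation=cv2.INTER_CUBIC)
b=cv2.resize(im[165:255,150:240],None,fx=4.4444444,fy=4.44444444,interpolation=cv2.INTER_CUBIC)[:400]
cv2.imwrite("pics/c2.png",cv2.resize(np.hstack([a,b]),(880*8//9,400*8//9)))
print(pix2w("top",[(181,195),(213,194),(181,228),(213,227),(435,205),(402,217),(351,228)],d))
hsv=cv2.cvtColor(im,cv2.COLOR_BGR2HSV)
m=cv2.inRange(hsv,(110,100,60),(128,255,255));m[:165]=0;m[220:]=0;m[:,:155]=0;m[:,210:]=0
c=max(cv2.findContours(m,0,2)[0],key=cv2.contourArea);print(cv2.minAreaRect(c));print(pix2w("top",cv2.boxPoints(cv2.minAreaRect(c)),z=7))
E
```

```text
[[ 463.6  364.1    7.8]
 [ 465.4  290.     6.5]
 [ 387.2  362.6    6.3]
 [ 388.8  288.4    7.9]
 [ 428.1 -208.7   70. ]
 [ 407.4 -148.1    8.1]
 [ 383.5  -29.2    3.3]]
((179.0, 196.0), (28.0, 26.0), 90.0)
[[494.6 400.4   7. ]
 [494.  339.4   7. ]
 [428.5 337.9   7. ]
 [429.  398.4   7. ]]
```

View pics/c1.png

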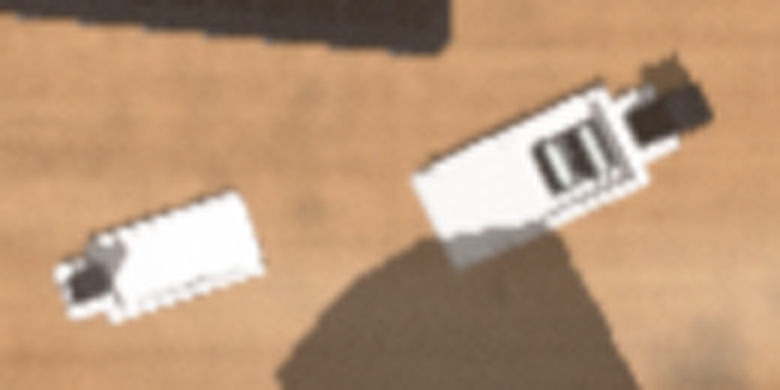

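View pics/c2.png

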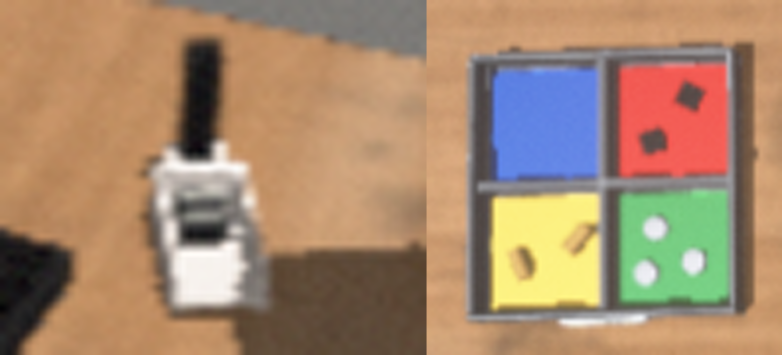

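The crop shows the large scoop with its two striped capacitors by the post (top at about pixel (441,203)) and the spout lip from about (394,215) to (402,229). Blue is the top-left cell. Next I'll get a point cloud of the scoop and the tray.

```bash
python3 - <<'E'
from h import *
d=np.load("top1.npy");im=cv2.imread("pics/top1.png")
P=[(u,v) for v in range(190,236) for u in range(385,455)]
c=np.array([pix2w("top",[p],d)[0] if d[p[1],p[0]]>0 else [0,0,-1] for p in P])
t=c[c[:,2]>65];print("post",len(t),t.mean(0),t.min(0),t.max(0))
w=(c[:,2]>4)&(c[:,2]<40)
q=c[w];print(len(q),cv2.minAreaRect(q[:,:2].astype(np.float32)))
# white mask
g=im[190:236,385:455].min(2).ravel()>150
print("white px",g.sum()); k=cv2.minAreaRect(np.array(P,np.float32)[g]);print(k);b=cv2.boxPoints(k);print(pix2w("top",b,z=24).tolist())
# lip px, post ends
print(pix2w("top",[(393.8,215),(402,229.5)],z=20))
print("posttop",pix2w("top",[(440.6,202.5),(443.6,202)],z=80))
print("capstripes",pix2w("top",[(420,212),(423.5,210)],z=15))
# tray outline
P=[(u,v) for v in range(165,255) for u in range(150,245)]
c=np.array([pix2w("top",[p],d)[0] if d[p[1],p[0]]>0 else [0,0,-1] for p in P])
w=c[(c[:,2]>20)&(c[:,2]<36)];r_=cv2.minAreaRect(w[:,:2].astype(np.float32));print("tray",r_,cv2.boxPoints(r_).tolist(),c[:,2].max())
ds=np.load("side1.npy")
print("side post top c",pix2w("side",[(348,151)],ds),pix2w("side",[(347.6,150.7)],z=80))
E
```

```text
Traceback (most recent call last):
  File "h.py", line 7, in pix2w
    c=optics.calibration(name);K=np.array(c["K"]);k1=c["k1"];out=[]
ValueError: time passes only in moves, steps and waits
```

```bash
sed -i 's/^def q2R/import functools\ncal=functools.lru_cache(None)(lambda n: optics.calibration(n))\ndef q2R/; s/c=optics.calibration(name)/c=cal(name)/' h.py; python3 - <<'E'
from h import *
d=np.load("top1.npy");im=cv2.imread("pics/top1.png")
P=[(u,v) for v in range(190,236) for u in range(385,455)]
f=lambda P:np.array([pix2w("top",[p],d)[0] if d[p[1],p[0]]>0 else [0,0,-1] for p in P])
c=f(P)
t=c[c[:,2]>65];print("post",len(t),t.mean(0),t.min(0),t.max(0))
w=(c[:,2]>4)&(c[:,2]<40)
q=c[w];print(len(q),cv2.minAreaRect(q[:,:2].astype(np.float32)))
g=im[190:236,385:455].min(2).ravel()>150
k=cv2.minAreaRect(np.array(P,np.float32)[g]);print(k);b=cv2.boxPoints(k);print(pix2w("top",b,z=24).tolist())
print("lip",pix2w("top",[(393.8,215),(402,229.5)],z=20))
print("posttop",pix2w("top",[(440.6,202.5),(443.6,202)],z=80))
print("capstripes",pix2w("top",[(420,212),(423.5,210)],z=15))
P=[(u,v) for v in range(165,255) for u in range(150,245)]
c=f(P)
w=c[(c[:,2]>20)&(c[:,2]<36)];r_=cv2.minAreaRect(w[:,:2].astype(np.float32));print("tray",r_,cv2.boxPoints(r_).tolist(),c[:,2].max())
ds=np.load("side1.npy")
print("side post top c",pix2w("side",[(348,151)],ds),pix2w("side",[(347.6,150.7)],z=80))
E
```

```text
post 52 [ 431.825      -213.74230769   77.975     ] [ 424.  -223.7   66. ] [ 440.4 -206.3   80.8]
649 ((441.66717529296875, -171.53106689453125), (96.38801574707031, 101.28057098388672), 20.07450294494629)
((415.7536926269531, 213.11497497558594), (18.365310668945312, 42.83225631713867), 64.98310089111328)
[[413.6, -122.8, 24.0], [454.5, -214.7, 24.0], [415.8, -231.2, 24.0], [375.4, -139.5, 24.0]]
lip [[ 411.2 -126.6   20. ]
 [ 377.8 -144.5   20. ]]
posttop [[ 432.4 -218.3   80. ]
 [ 433.4 -225.    80. ]]
capstripes [[ 417.9 -189.1   15. ]
 [ 422.5 -197.5   15. ]]
tray ((422.71661376953125, 328.50543212890625), (155.79917907714844, 154.92758178710938), 1.3786935806274414) [[342.97576904296875, 404.072509765625], [346.703369140625, 249.18975830078125], [502.45745849609375, 252.9383544921875], [498.7298583984375, 407.82110595703125]] 30.8
side post top c [[ 432.8 -214.7   79.9]] [[ 434.3 -215.7   80. ]]
```

```bash
cat >> h.py <<'E'
def pose(az,pitch):
    """tool: x along spout azimuth az (deg), spout pitched down by pitch (deg)"""
    a=np.radians(az);x=np.array([np.cos(a),np.sin(a),0]);z=np.array([0,0,-1.]);
    return R.from_matrix(np.c_[x,np.cross(z,x),z])*R.from_rotvec([0,-np.radians(pitch),0])
def plan(p1,R1,n,p0=None,R0=None):
    """n equal rows (shift, turn in tool axes) from p0,R0 (default measured) to p1,R1"""
    o=observe()
    if R0 is None: R0=q2R(o["orientation"])
    if p0 is None: p0=o["position"]
    w=(R0.inv()*R1).as_rotvec()/n
    A=sum((R0*R.from_rotvec(w*k)).as_matrix() for k in range(n))
    s=np.linalg.solve(A,np.array(p1,float)-p0)
    print("rows",n,"shift",np.round(s,1),"turn",np.round(w,4))
E
python3 - <<'E'
from h import *
plan([431.5,-215.5,140],pose(114.5,0),15)
E
```

```text
rows 15 shift [23.   6.4  6.6] turn [-1.000e-04 -1.000e-04 -1.027e-01]
```

>>> {"name": "jog_arm", "arguments": {"rows": [23,6.4,6.6,0,0,-0.103,1,23,6.4,6.6,0,0,-0.103,1,23,6.4,6.6,0,0,-0.103,1,23,6.4,6.6,0,0,-0.103,1,23,6.4,6.6,0,0,-0.103,1], "grip_force": 80}}

```text
time: 0.52
position: [342.0, -425.3, 205.3]
orientation: [-0.0, 0.883, 0.47, -0.0]
ft_force: [-0.3, 0.6, -0.6]
gripper_width: 85.2
gripper_force: 0.0
```

>>> {"name": "jog_arm", "arguments": {"rows": [23,6.4,6.6,0,0,-0.103,1,23,6.4,6.6,0,0,-0.103,1,23,6.4,6.6,0,0,-0.103,1,23,6.4,6.6,0,0,-0.103,1,23,6.4,6.6,0,0,-0.103,1]}}

```text
time: 0.93
position: [414.5, -331.7, 172.3]
orientation: [-0.0, 0.734, 0.679, -0.0]
ft_force: [1.2, -0.3, 0.4]
gripper_width: 85.4
gripper_force: 0.0
```

>>> {"name": "jog_arm", "arguments": {"rows": [23,6.4,6.6,0,0,-0.103,1,23,6.4,6.6,0,0,-0.103,1,23,6.4,6.6,0,0,-0.103,1,23,6.4,6.6,0,0,-0.103,1,23,6.4,6.6,0,0,-0.103,1]}}

```text
time: 1.35
position: [431.4, -214.6, 139.5]
orientation: [-0.0, 0.537, 0.844, 0.0]
ft_force: [0.2, 0.0, 0.2]
gripper_width: 85.5
gripper_force: 0.0
```

>>> {"name": "jog_arm", "arguments": {"rows": [0,0,0,0,0,0,1,0,0,0,0,0,0,1]}}

```text
time: 1.52
position: [431.0, -214.9, 139.8]
orientation: [-0.001, 0.539, 0.842, -0.0]
ft_force: [-0.0, -0.8, 0.1]
gripper_width: 85.6
gripper_force: 0.0
```

```bash
python3 - <<'E'
from h import *
o=observe();print(o["joints"].round(2),o["position"],q2R(o["orientation"]).as_matrix().round(3))
plan([431.5,-215.5,49],pose(114.5,0),8)
im,d=optics.get_image("side");np.save("side2.npy",d)
cv2.imwrite("pics/s2.png",cv2.resize(im[90:215,270:430],None,fx=4,fy=4,interpolation=cv2.INTER_CUBIC))
E
```

```text
[-0.46  0.06 -0.33  1.18 -0.    0.68] [ 430.96259967 -214.88668754  139.83268219] [[-0.42   0.908 -0.001]
 [ 0.908  0.42   0.   ]
 [ 0.001 -0.001 -1.   ]]
rows 8 shift [-0.1  0.  11.4] turn [-0.0001 -0.0001  0.0007]
```

View pics/s2.png

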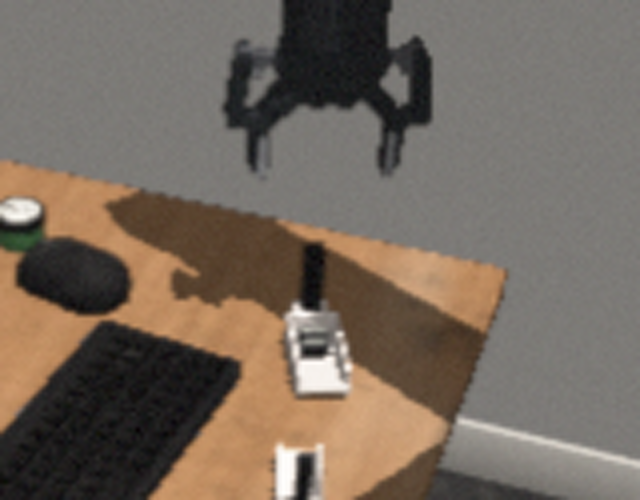

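The open fingers straddle the post (post top at about (316,243), fingers at 258 and 388 in the crop). I'll go down and grip.

>>> {"name": "jog_arm", "arguments": {"rows": [0,0,18,0,0,0,1,0,0,18,0,0,0,1,0,0,18,0,0,0,1,0,0,18,0,0,0,1,0,0,18,0,0,0,1]}}

```text
time: 1.98
position: [431.7, -217.2, 49.8]
orientation: [0.001, 0.54, 0.841, -0.0]
ft_force: [0.6, -0.5, -0.2]
gripper_width: 85.4
gripper_force: 0.0
```

>>> {"name": "jog_arm", "arguments": {"rows": [0,0,0,0,0,0,0.6,0,0,0,0,0,0,0.45,0,0,0,0,0,0,0.35,0,0,0,0,0,0,0.25,0,0,0,0,0,0,0.2]}}

```text
time: 2.4
position: [432.2, -216.5, 51.6]
orientation: [0.001, 0.539, 0.842, 0.0]
ft_force: [0.2, -0.6, -0.6]
gripper_width: 25.5
gripper_force: 0.0
```

>>> {"name": "jog_arm", "arguments": {"rows": [0,0,0,0,0,0,0.1,0,0,0,0,0,0,0,0,0,0,0,0,0,0,0,0,0,0,0,0,0,0,0,0,0,0,0,0]}}

```text
time: 2.82
position: [432.1, -216.3, 51.4]
orientation: [0.001, 0.539, 0.842, -0.0]
ft_force: [-0.5, 0.0, 5.9]
gripper_width: 15.0
gripper_force: 77.9
```

>>> {"name": "jog_arm", "arguments": {"rows": [0,0,-6,0,0,0,0,0,0,-12,0,0,0,0,0,0,-15,0,0,0,0,0,0,-15,0,0,0,0,0,0,-15,0,0,0,0]}}

```text
time: 3.23
position: [430.9, -215.6, 113.9]
orientation: [-0.001, 0.539, 0.842, 0.0]
ft_force: [0.1, -0.2, -1.3]
gripper_width: 15.2
gripper_force: 77.9
```

>>> {"name": "jog_arm", "arguments": {"rows": [0,0,-15,0,0,0,0,0,0,-15,0,0,0,0,0,0,-12,0,0,0,0,0,0,-5,0,0,0,0,0,0,0,0,0,0,0]}}

```text
time: 3.65
position: [431.8, -216.1, 161.4]
orientation: [0.001, 0.539, 0.842, 0.0]
ft_force: [-0.6, -0.3, -1.1]
gripper_width: 15.0
gripper_force: 78.0
```

```bash
python3 - <<'E'
from h import *
o=observe();print(o["joints"].round(2),o["position"],o["ft_force"],o["gripper_width"])
im,d=optics.get_image("side")
im2,d2=optics.get_image("top")
a=cv2.resize(im[90:190,290:410],(480,400),interpolation=cv2.INTER_CUBIC)
b=cv2.resize(im2[170:250,380:460],(300,300),interpolation=cv2.INTER_CUBIC);b=cv2.copyMakeBorder(b,0,100,0,0,0)
cv2.imwrite("pics/s3.png",np.hstack([a,b]))
# TCP target over cell: level, lip 16 mm short (toward +x) of the cell centre
plan([460+88,367,165],pose(181.4,0),26)
E
```

```text
[-0.46  0.06 -0.29  1.23  0.    0.67] [ 431.80685275 -216.05882997  161.42607571] [-0.59114123 -0.25601237 -1.12433628] 14.991998912846363
rows 26 shift [ 9.  22.5 -0.2] turn [-0.     -0.     -0.0447]
```

View pics/s3.png

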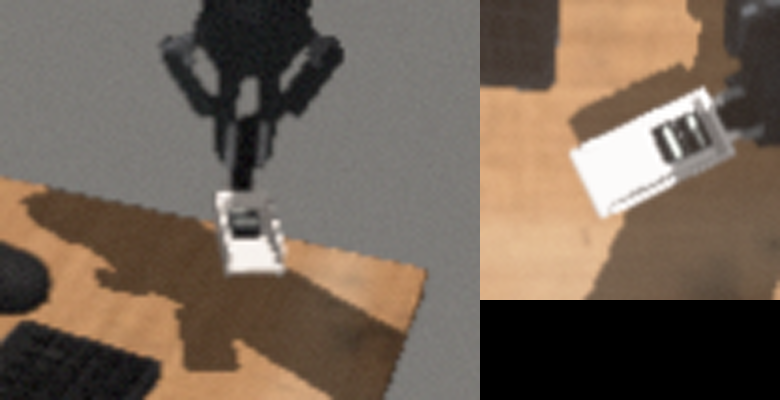

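Both capacitors sit in the raised scoop (at about (245,222) in the side crop) and it hangs level. I'll check the lip's position and the clearance around the stand, then plan the carry.

```bash
python3 - <<'E'
from h import *
print("lip seen",pix2w("top",[(404.5,210.5),(412.5,227.9)],z=122))
print("lip pred",observe()["position"]+q2R(observe()["orientation"]).apply([88,0,39.4]))
for n in("top1","side1"):
    d=np.load(n+".npy");H=[(u,v) for v in range(2,398,3) for u in range(2,350,3) if d[v,u]>0]
    c=np.array([pix2w(n[:-1],[p],d)[0] for p in H])
    k=c[(c[:,2]>40)&(c[:,0]<760)&(c[:,0]>300)&(c[:,1]>-50)&(c[:,1]<560)]
    for x in range(500,760,40):
        q=k[(k[:,0]>=x)&(k[:,0]<x+40)]
        if len(q):print(n,x,"ymin",q[:,1].min(),"ymax",q[:,1].max(),"zmax",q[:,2].max())
C=np.array([460,367.]);a=np.radians(181.4);sx=np.array([np.cos(a),np.sin(a)])
def T(th,lz,back=15):
    Rt=pose(181.4,th);lip=np.r_[C-back*sx,lz];return lip-Rt.apply([88,0,39.4]),Rt
A=T(0,122);print("A",A[0]);plan(*A,26)
B=T(5,48);print("B",B[0]);plan(*B,8,*A)
D=T(50,36);print("D",D[0]);plan(*D,12,*B)
E
```

```text
lip seen [[ 411.8 -128.7  122. ]
 [ 375.7 -144.1  122. ]]
lip pred [ 394.24204313 -135.78860612  120.41386267]
top1 580 ymin 128.9 ymax 128.9 zmax 60.1
top1 620 ymin 95.1 ymax 392.9 zmax 76.7
top1 660 ymin 101.7 ymax 556.8 zmax 323.0
top1 700 ymin 108.7 ymax 513.7 zmax 327.7
top1 740 ymin 108.1 ymax 559.4 zmax 143.6
side1 620 ymin 104.1 ymax 470.9 zmax 75.7
side1 660 ymin 113.2 ymax 558.0 zmax 322.9
side1 700 ymin 120.3 ymax 422.4 zmax 326.5
side1 740 ymin 120.8 ymax 558.6 zmax 148.0
A [562.96925345 369.51651435 161.4       ]
rows 26 shift [ 8.6 22.9 -0.1] turn [-0.     -0.     -0.0447]
B [559.20157564 369.42443429  94.91977647]
rows 8 shift [0.8 0.  8.3] turn [ 0.     -0.0109  0.    ]
D [501.3708053  368.0110807  128.73774282]
rows 12 shift [ 3.2  0.  -4.7] turn [ 0.     -0.0654 -0.    ]
```

>>> {"name": "jog_arm", "arguments": {"rows": [4.3,11.5,0,0,0,-0.0224,0,4.3,11.5,0,0,0,-0.0224,0,8.6,22.9,0,0,0,-0.0447,0,8.6,22.9,0,0,0,-0.0447,0,8.6,22.9,0,0,0,-0.0447,0]}}

```text
time: 4.17
position: [496.1, -140.1, 159.5]
orientation: [-0.0, 0.46, 0.888, 0.0]
ft_force: [0.5, 0.5, -1.0]
gripper_width: 14.9
gripper_force: 78.3
```

>>> {"name": "jog_arm", "arguments": {"rows": [8.6,22.9,0,0,0,-0.0447,0,8.6,22.9,0,0,0,-0.0447,0,8.6,22.9,0,0,0,-0.0447,0,8.6,22.9,0,0,0,-0.0447,0,8.6,22.9,0,0,0,-0.0447,0]}}

```text
time: 4.58
position: [555.5, -32.9, 159.3]
orientation: [-0.001, 0.358, 0.934, -0.0]
ft_force: [-0.8, -0.7, -0.9]
gripper_width: 14.9
gripper_force: 78.2
```

>>> {"name": "jog_arm", "arguments": {"rows": [8.6,22.9,0,0,0,-0.0447,0,8.6,22.9,0,0,0,-0.0447,0,8.6,22.9,0,0,0,-0.0447,0,8.6,22.9,0,0,0,-0.0447,0,8.6,22.9,0,0,0,-0.0447,0]}}

```text
time: 5.0
position: [589.7, 84.3, 159.2]
orientation: [-0.001, 0.252, 0.968, -0.0]
ft_force: [-0.4, 0.6, -1.1]
gripper_width: 15.2
gripper_force: 78.3
```

>>> {"name": "jog_arm", "arguments": {"rows": [8.6,22.9,0,0,0,-0.0447,0,8.6,22.9,0,0,0,-0.0447,0,8.6,22.9,0,0,0,-0.0447,0,8.6,22.9,0,0,0,-0.0447,0,8.6,22.9,0,0,0,-0.0447,0]}}

```text
time: 5.42
position: [597.0, 206.1, 159.0]
orientation: [-0.001, 0.142, 0.99, -0.0]
ft_force: [0.5, -0.3, -1.5]
gripper_width: 15.2
gripper_force: 78.3
```

>>> {"name": "jog_arm", "arguments": {"rows": [8.6,22.9,0,0,0,-0.0447,0,8.6,22.9,0,0,0,-0.0447,0,8.6,22.9,0,0,0,-0.0447,0,8.6,22.9,0,0,0,-0.0447,0,8.6,22.9,0,0,0,-0.0447,0]}}

```text
time: 5.83
position: [577.1, 326.6, 158.9]
orientation: [-0.001, 0.031, 1.0, -0.0]
ft_force: [1.1, 0.2, -1.5]
gripper_width: 15.0
gripper_force: 78.3
```

>>> {"name": "jog_arm", "arguments": {"rows": [8.6,22.9,0,0,0,-0.0447,0,4.3,11.5,0,0,0,-0.0224,0,4.3,11.5,0,0,0,-0.0224,0,0,0,0,0,0,0,0,0,0,0,0,0,0,0]}}

```text
time: 6.25
position: [562.2, 370.8, 159.8]
orientation: [-0.0, -0.012, 1.0, -0.0]
ft_force: [1.7, -0.4, -1.5]
gripper_width: 14.9
gripper_force: 78.1
```

```bash
cat > t.py <<'E'
from h import *
C=np.array([460,367.]);a=np.radians(181.4);sx=np.array([np.cos(a),np.sin(a)])
def T(th,lz,back=15):
    Rt=pose(181.4,th);lip=np.r_[C-back*sx,lz];return lip-Rt.apply([88,0,39.4]),Rt
E
python3 - <<'E'
from t import *
o=observe();print(o["joints"].round(2),o["position"],q2R(o["orientation"]).as_matrix().round(3)[:,0],o["gripper_width"])
im,d=optics.get_image("top");cv2.imwrite("pics/t4.png",cv2.resize(im[140:260,140:300],None,fx=4.5,fy=4.5,interpolation=cv2.INTER_CUBIC))
B=T(5,48);plan(*B,8)
E
```

```text
[ 0.58  0.42  0.17  1.32 -0.    0.56] [562.22655117 370.84596353 159.7981826 ] [-1.    -0.024  0.   ] 14.872450575406978
rows 8 shift [ 0.7 -0.1  8.1] turn [-0.0001 -0.0109 -0.0002]
```

View pics/t4.png

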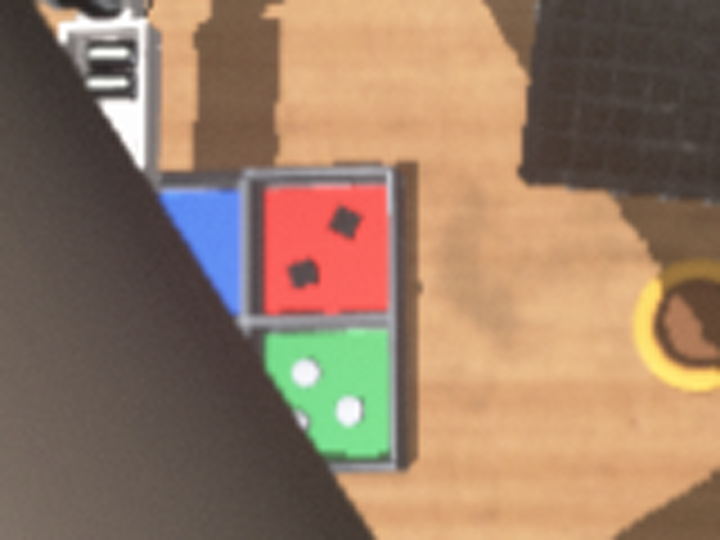

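The capacitors are still in the scoop (at (110,68)), and it sits just beyond the blue cell. I'll lower it to the pre-tip pose.

>>> {"name": "jog_arm", "arguments": {"rows": [0.7,0,8.1,0,-0.0109,0,0,0.7,0,8.1,0,-0.0109,0,0,0.7,0,8.1,0,-0.0109,0,0,0.7,0,8.1,0,-0.0109,0,0,0.7,0,8.1,0,-0.0109,0,0]}}

```text
time: 6.72
position: [560.6, 369.0, 119.6]
orientation: [0.028, -0.011, 1.0, 0.0]
ft_force: [0.0, -0.4, -1.0]
gripper_width: 15.1
gripper_force: 78.1
```

>>> {"name": "jog_arm", "arguments": {"rows": [0.7,0,8.1,0,-0.0109,0,0,0.7,0,8.1,0,-0.0109,0,0,0.7,0,8.1,0,-0.0109,0,0,0,0,0,0,0,0,0,0,0,0,0,0,0,0]}}

```text
time: 7.13
position: [559.5, 369.2, 95.3]
orientation: [0.043, -0.011, 0.999, 0.0]
ft_force: [-0.8, 0.1, -2.2]
gripper_width: 15.1
gripper_force: 78.1
```

```bash
python3 - <<'E'
from t import *
o=observe();Rm=q2R(o["orientation"]);print(o["position"],"lip",o["position"]+Rm.apply([88,0,39.4]),"pitch",np.degrees(np.arcsin(-Rm.as_matrix()[2,0])))
plan(*T(50,36),12)
im,d=optics.get_image("side");cv2.imwrite("pics/s5.png",cv2.resize(im[200:360,190:350],None,fx=3.5,fy=3.5,interpolation=cv2.INTER_CUBIC))
E
```

```text
[559.47210816 369.17951669  95.26117569] lip [475.21780577 367.31114262  48.42014979] pitch 4.946451116589107
rows 12 shift [ 3.2  0.  -4.7] turn [-0.0001 -0.0655 -0.0002]
```

View pics/s5.png

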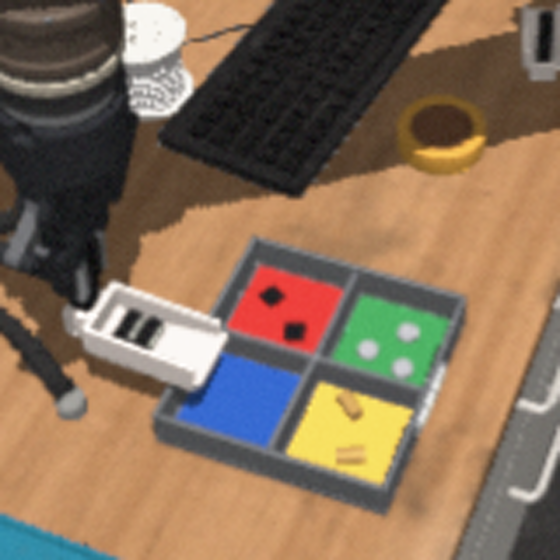

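The scoop's lip is over the blue cell (at about (205,365)), with both capacitors next to the post. Now I'll tip.

>>> {"name": "jog_arm", "arguments": {"rows": [3.2,0,-4.7,0,-0.0655,0,0,3.2,0,-4.7,0,-0.0655,0,0,3.2,0,-4.7,0,-0.0655,0,0,3.2,0,-4.7,0,-0.0655,0,0,3.2,0,-4.7,0,-0.0655,0,0]}}

```text
time: 7.6
position: [539.4, 370.0, 116.5]
orientation: [0.208, -0.011, 0.978, 0.003]
ft_force: [0.3, -0.1, -1.3]
gripper_width: 15.2
gripper_force: 78.2
```

>>> {"name": "jog_arm", "arguments": {"rows": [3.2,0,-4.7,0,-0.0655,0,0,3.2,0,-4.7,0,-0.0655,0,0,3.2,0,-4.7,0,-0.0655,0,0,3.2,0,-4.7,0,-0.0655,0,0,3.2,0,-4.7,0,-0.0655,0,0]}}

```text
time: 8.02
position: [513.3, 369.5, 128.4]
orientation: [0.365, -0.01, 0.931, 0.005]
ft_force: [0.2, 0.3, -1.3]
gripper_width: 15.0
gripper_force: 78.3
```

>>> {"name": "jog_arm", "arguments": {"rows": [3.2,0,-4.7,0,-0.0655,0,0,3.2,0,-4.7,0,-0.0655,0,0,0,0,0,0,0,0,0,0,0,0,0,0,0,0,0,0,0,0,0,0,0]}}

```text
time: 8.43
position: [502.7, 369.8, 130.0]
orientation: [0.423, -0.01, 0.906, 0.006]
ft_force: [-0.1, 0.6, -0.8]
gripper_width: 15.1
gripper_force: 78.4
```

```bash
python3 - <<'E'
from t import *
o=observe();Rm=q2R(o["orientation"]);print(o["joints"].round(2),o["position"],"lip",o["position"]+Rm.apply([88,0,39.4]),"pitch",np.degrees(np.arcsin(-Rm.as_matrix()[2,0])),o["ft_force"])
im,d=optics.get_image("side");cv2.imwrite("pics/s6.png",cv2.resize(im[200:360,190:350],None,fx=3.5,fy=3.5,interpolation=cv2.INTER_CUBIC))
E
```

```text
[ 0.91 -0.03 -0.76  0.2  -0.64  0.67] [502.65588328 369.75891409 129.99197502] lip [476.29343413 369.26192749  37.24967464] pitch 50.01001190061216 [-0.07042882  0.63804166 -0.75561592]
```

View pics/s6.png

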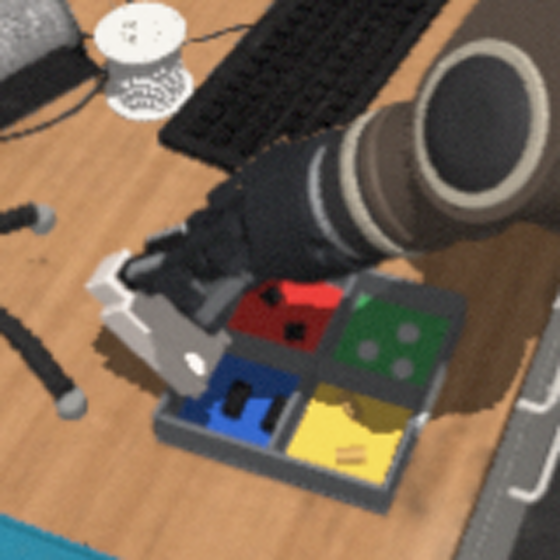

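Both capacitors lie on the blue pad, at about (237,398) and (272,412). Next I'll raise the scoop, level it and carry it back to its original bare spot.

```bash
python3 - <<'E'
from t import *
o=observe();p=o["position"];Q=q2R(o["orientation"])
U=p+[0,0,50];plan(U,Q,4)
A=np.array([550,369.5,185.]);RA=pose(181.4,0);plan(A,RA,12,U,Q)
E_=np.array([432,-216,165.]);plan(E_,pose(114.5,0),26,A,RA)
E
```

```text
rows 4 shift [-9.6  0.  -8. ] turn [0. 0. 0.]
rows 12 shift [-3.8 -0.1  1.5] turn [ 0.0001  0.0728 -0.0002]
rows 26 shift [ -8.1 -23.    0.8] turn [0.     0.     0.0449]
```

>>> {"name": "jog_arm", "arguments": {"rows": [-9.6,0,-8,0,0,0,0,-9.6,0,-8,0,0,0,0,-9.6,0,-8,0,0,0,0,-9.6,0,-8,0,0,0,0,-3.8,0,1.5,0,0.0728,0,0]}}

```text
time: 8.9
position: [505.3, 369.3, 181.6]
orientation: [0.389, -0.011, 0.921, 0.005]
ft_force: [0.3, 0.5, -2.1]
gripper_width: 15.2
gripper_force: 78.3
```

>>> {"name": "jog_arm", "arguments": {"rows": [-3.8,0,1.5,0,0.0728,0,0,-3.8,0,1.5,0,0.0728,0,0,-3.8,0,1.5,0,0.0728,0,0,-3.8,0,1.5,0,0.0728,0,0,-3.8,0,1.5,0,0.0728,0,0]}}

```text
time: 9.32
position: [526.6, 369.8, 188.4]
orientation: [0.215, -0.011, 0.976, 0.003]
ft_force: [0.3, 0.4, -0.8]
gripper_width: 14.9
gripper_force: 78.2
```

>>> {"name": "jog_arm", "arguments": {"rows": [-3.8,0,1.5,0,0.0728,0,0,-3.8,0,1.5,0,0.0728,0,0,-3.8,0,1.5,0,0.0728,0,0,-3.8,0,1.5,0,0.0728,0,0,-3.8,0,1.5,0,0.0728,0,0]}}

```text
time: 9.73
position: [547.2, 370.1, 186.3]
orientation: [0.035, -0.011, 0.999, 0.001]
ft_force: [0.9, -0.1, -1.4]
gripper_width: 15.0
gripper_force: 78.2
```

>>> {"name": "jog_arm", "arguments": {"rows": [-3.8,0,1.5,0,0.0728,0,0,0,0,0,0,0,0,0,0,0,0,0,0,0,0]}}

```text
time: 9.98
position: [551.5, 370.0, 182.5]
orientation: [-0.0, -0.011, 1.0, -0.0]
ft_force: [-1.0, 0.3, -1.1]
gripper_width: 15.2
gripper_force: 78.3
```

```bash
python3 - <<'E'
from t import *
o=observe();print(o["position"],q2R(o["orientation"]).as_matrix().round(3)[:,2])
plan([432,-216,165.],pose(114.5,0),25)
E
```

```text
[551.50031536 369.96036928 182.49354393] [-0. -0. -1.]
rows 25 shift [ -8.4 -23.9   0.7] turn [-0.      0.      0.0466]
```

>>> {"name": "jog_arm", "arguments": {"rows": [-8.4,-23.9,0.7,0,0,0.0466,0,-8.4,-23.9,0.7,0,0,0.0466,0,-8.4,-23.9,0.7,0,0,0.0466,0,-8.4,-23.9,0.7,0,0,0.0466,0,-8.4,-23.9,0.7,0,0,0.0466,0]}}

```text
time: 10.4
position: [582.8, 247.6, 181.0]
orientation: [0.001, 0.105, 0.994, 0.0]
ft_force: [0.9, -0.0, -0.7]
gripper_width: 14.7
gripper_force: 78.3
```

>>> {"name": "jog_arm", "arguments": {"rows": [-8.4,-23.9,0.7,0,0,0.0466,0,-8.4,-23.9,0.7,0,0,0.0466,0,-8.4,-23.9,0.7,0,0,0.0466,0,-8.4,-23.9,0.7,0,0,0.0466,0,-8.4,-23.9,0.7,0,0,0.0466,0]}}

```text
time: 10.82
position: [587.1, 121.1, 177.5]
orientation: [0.002, 0.22, 0.975, 0.0]
ft_force: [-0.2, 0.3, -0.4]
gripper_width: 14.8
gripper_force: 78.3
```

>>> {"name": "jog_arm", "arguments": {"rows": [-8.4,-23.9,0.7,0,0,0.0466,0,-8.4,-23.9,0.7,0,0,0.0466,0,-8.4,-23.9,0.7,0,0,0.0466,0,-8.4,-23.9,0.7,0,0,0.0466,0,-8.4,-23.9,0.7,0,0,0.0466,0]}}

```text
time: 11.23
position: [562.0, -2.8, 174.0]
orientation: [0.002, 0.332, 0.943, 0.0]
ft_force: [0.9, -0.1, -1.0]
gripper_width: 14.8
gripper_force: 78.3
```

>>> {"name": "jog_arm", "arguments": {"rows": [-8.4,-23.9,0.7,0,0,0.0466,0,-8.4,-23.9,0.7,0,0,0.0466,0,-8.4,-23.9,0.7,0,0,0.0466,0,-8.4,-23.9,0.7,0,0,0.0466,0,-8.4,-23.9,0.7,0,0,0.0466,0]}}

```text
time: 11.65
position: [509.0, -117.5, 170.5]
orientation: [0.002, 0.44, 0.898, 0.0]
ft_force: [-1.2, -0.8, -1.2]
gripper_width: 15.2
gripper_force: 78.3
```

>>> {"name": "jog_arm", "arguments": {"rows": [-8.4,-23.9,0.7,0,0,0.0466,0,-8.4,-23.9,0.7,0,0,0.0466,0,-8.4,-23.9,0.7,0,0,0.0466,0,-8.4,-23.9,0.7,0,0,0.0466,0,-8.4,-23.9,0.7,0,0,0.0466,0]}}

```text
time: 12.07
position: [431.0, -216.9, 166.9]
orientation: [0.002, 0.541, 0.841, -0.0]
ft_force: [0.1, -0.3, -0.6]
gripper_width: 14.9
gripper_force: 78.3
```

>>> {"name": "jog_arm", "arguments": {"rows": [0,0,0,0,0,0,0,0,0,0,0,0,0,0]}}

```text
time: 12.23
position: [431.1, -216.6, 166.9]
orientation: [0.001, 0.541, 0.841, -0.0]
ft_force: [-0.5, -0.6, -2.1]
gripper_width: 15.3
gripper_force: 78.4
```

```bash
python3 - <<'E'
from t import *
o=observe();print(o["position"],o["ft_force"]);plan([432,-216,55.],pose(114.5,0),10)
im,d=optics.get_image("side");im2,_=optics.get_image("top")
a=cv2.resize(im[90:190,290:410],(480,400),interpolation=cv2.INTER_CUBIC)
b=cv2.resize(im2[165:255,150:240],(300,300),interpolation=cv2.INTER_CUBIC);b=cv2.copyMakeBorder(b,0,100,0,0,0)
cv2.imwrite("pics/s7.png",np.hstack([a,b]))
E
```

```text
[ 431.14557575 -216.62506174  166.90500663] [-0.49763577 -0.55588376 -2.07731037]
rows 10 shift [ 0.   0.1 11.2] turn [0.0002 0.0002 0.    ]
```

View pics/s7.png

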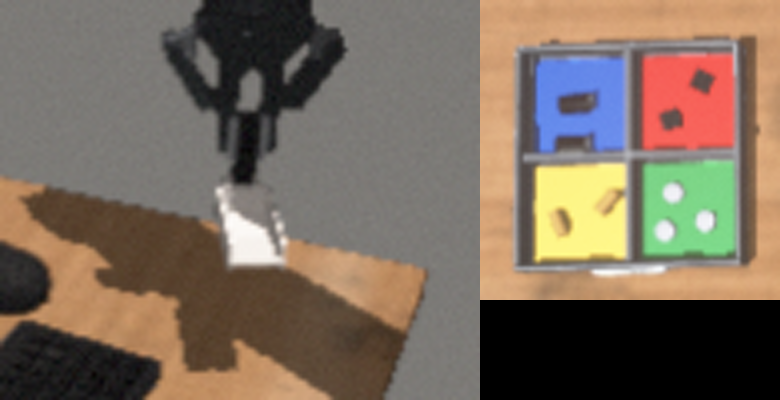

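The top crop shows both capacitors inside the blue cell (at (577,102) and (573,143)), and the scoop is empty and level. I'll set it down.

>>> {"name": "jog_arm", "arguments": {"rows": [0,0,16,0,0,0,0,0,0,20,0,0,0,0,0,0,20,0,0,0,0,0,0,20,0,0,0,0,0,0,14,0,0,0,0]}}

```text
time: 12.75
position: [432.1, -215.0, 74.3]
orientation: [-0.0, 0.539, 0.842, -0.0]
ft_force: [0.5, 1.1, -0.1]
gripper_width: 14.9
gripper_force: 78.4
```

>>> {"name": "jog_arm", "arguments": {"rows": [0,0,10,0,0,0,0,0,0,6,0,0,0,0,0,0,4,0,0,0,0,0,0,2,0,0,0,0,0,0,0,0,0,0,0]}}

```text
time: 13.17
position: [432.2, -216.2, 54.1]
orientation: [0.0, 0.54, 0.842, -0.0]
ft_force: [0.3, -0.3, -2.1]
gripper_width: 15.0
gripper_force: 78.4
```

>>> {"name": "jog_arm", "arguments": {"rows": [0,0,1,0,0,0,0,0,0,1,0,0,0,0,0,0,0.5,0,0,0,0,0,0,0,0,0,0,0]}}

```text
time: 13.5
position: [431.8, -216.3, 51.5]
orientation: [0.0, 0.54, 0.841, -0.0]
ft_force: [-0.2, -0.1, -1.3]
gripper_width: 14.9
gripper_force: 78.4
```

>>> {"name": "jog_arm", "arguments": {"rows": [0,0,0.7,0,0,0,0,0,0,0,0,0,0,0,0,0,0,0,0,0,0]}}

```text
time: 13.75
position: [432.0, -216.4, 51.4]
orientation: [0.0, 0.54, 0.842, -0.0]
ft_force: [-1.0, 1.1, 5.5]
gripper_width: 14.9
gripper_force: 79.3
```

Touchdown (5.5 N). I'll open the gripper and withdraw straight up.

>>> {"name": "jog_arm", "arguments": {"rows": [0,0,0,0,0,0,0.2,0,0,0,0,0,0,0.3,0,0,0,0,0,0,0.45,0,0,0,0,0,0,0.6,0,0,0,0,0,0,0.8]}}

```text
time: 14.17
position: [431.8, -216.2, 50.5]
orientation: [-0.0, 0.54, 0.842, -0.0]
ft_force: [-0.1, -0.0, 0.4]
gripper_width: 61.1
gripper_force: 0.0
```

>>> {"name": "jog_arm", "arguments": {"rows": [0,0,0,0,0,0,0.8,0,0,-10,0,0,0,0.8,0,0,-25,0,0,0,0.8,0,0,-35,0,0,0,0.8,0,0,-35,0,0,0,0.8]}}

```text
time: 14.58
position: [431.0, -215.8, 156.9]
orientation: [-0.001, 0.54, 0.842, -0.0]
ft_force: [1.5, -0.8, 0.3]
gripper_width: 68.2
gripper_force: 0.0
```

>>> {"name": "jog_arm", "arguments": {"rows": [0,0,-20,0,0,0,0.8,0,0,0,0,0,0,0.8,0,0,0,0,0,0,0.8]}}

```text
time: 14.83
position: [432.7, -216.6, 177.5]
orientation: [0.002, 0.54, 0.842, 0.0]
ft_force: [0.7, -0.4, 0.4]
gripper_width: 68.4
gripper_force: 0.0
```

```bash
python3 - <<'E'
from h import *
im,d=optics.get_image("side");im2,_=optics.get_image("top");print(observe()["position"],pix2w("side",[(347.6,150.7)],d))
a=cv2.resize(im[100:200,290:410],(480,400),interpolation=cv2.INTER_CUBIC)
b=cv2.resize(im2[165:255,150:240],(300,300),interpolation=cv2.INTER_CUBIC);b=cv2.copyMakeBorder(b,0,100,0,0,0)
cv2.imwrite("pics/s8.png",np.hstack([a,b]))
E
```

```text
[ 431.42028975 -215.98369984  175.04515284] [[ 434.7 -217.    79.1]]
```

View pics/s8.png

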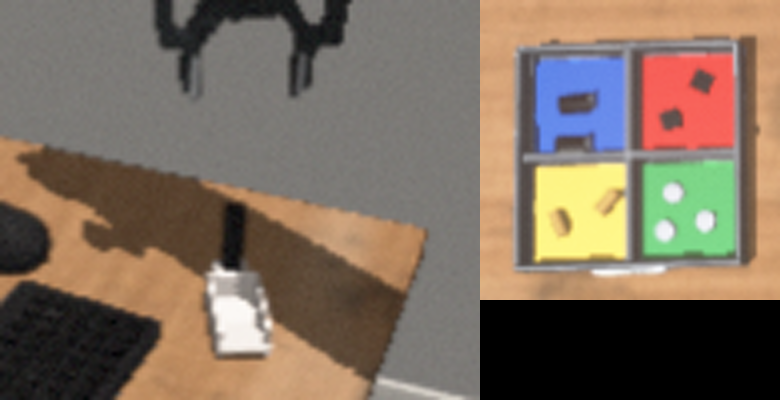

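The scoop stands upright and empty on the desk (post top at (234,205)), the gripper is clear, and both capacitors are in the blue cell.

```bash
python3 -c "
from h import *
print(r.job_done())"
```

```text
the job is handed in; nothing more can be done
None
```

I tipped both capacitors into the blue cell, stood the empty scoop upright back at its original spot on the bare desk, and handed the job in at about 15 s of the 48 s allowed; the hand-in returned no verdict.

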